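# Re-grip a hand stamp on its angled rest and mark a coupon

## Robot

A 6-joint arm with a two-finger parallel gripper is mounted at the origin on a cart in front of the work surface, level with it; the furniture and walls round the work are solid. World frame = base frame: x ahead of the robot, y to its left, z up, the work surface at z = 0. Lengths are in m, angles in rad, forces in N, time in s.
With the tool pointing down it reaches from about 0.35 to 0.85 m from the base axis. Payload 8.1 kg.
Tool frame: the origin (TCP) lies between the finger pads; the fingertips stand 22 mm ahead of it and the grasp point (between the pads) lies 3 mm ahead of it; x points along the fingers, z is the direction in which the jaws open and shut, and the axes are right-handed (so a half turn about x gives the same grasp; the last joint's range is limited). The gripper opens to 85 mm and grips with 20 to 120 N. Pads are 22 mm wide; open, the fingers measure 114 mm over their backs; the gripper's body (76 mm by 85 mm) begins 54 mm behind the grasp point. The pads swing forward as they close: fully open they stand 13 mm farther back than shut.
Start: joints at [-1.404, 0.13, 1.488, -0, 1.523, -0.085], TCP at [0.15, -0.581, 0.253] pointing down, gripper open.
Joint ranges: [-2.96, 2.96], [-0.89, 2.26], [0.02, 2.5], [-1.34, 4.48], [0, 2.73], [-2.66, 2.66]. Speed limits (rad/s): [2.39, 2.39, 2.79, 3.14, 3.14, 3.14].

## Interface

Orientations are given as [roll, pitch, yaw] about the fixed x, y, z axes, in that order (R = Rz(yaw) Ry(pitch) Rx(roll)).
In Python, from plant import ctrl, planner, get_image, calibration gives the robot as it stands. Calls block until the motion is done:
- ctrl.move_pose(position, orientation): joint-space move of the TCP to a pose.
- ctrl.servo_line(position, velocity=0.15, ori=None, stop_force=None): straight line of the TCP; ori=None keeps the orientation; velocity is the mean speed in m/s. With stop_force (N) it stops when the force on the tool has changed by that much, and returns True; else False.
- ctrl.set_joints(angles): joint-space move.
- ctrl.move_gripper(opening, grasp_force=None): opening from 0.0 (shut) to 1.0 (fully open); grasp_force is the grip in N (None keeps the last); returns when the fingers have stopped.
- ctrl.pause(seconds).
- planner.ik(position, orientation): joint angles nearest the present ones, or None.
- ctrl.get_obs(): the state.
- get_image(name): name is "scene" or "top"; returns the picture (400x640x3 uint8, blue, green, red); there is no depth.
- calibration(name): a dict with "fx", "fy", "cx", "cy" (pixels), "eye" and "rotation" of the camera in the world. Camera axes: x right, y down, z forward; pixel columns grow to the right and rows downward; lengths in m; the calibration is good to about 2 mm. A picture is of the moment at which its call begins. calibration takes no time and is no camera call.
A pose or a line that the arm cannot do raises ctrl.IKError and nothing moves.
- ctrl.close_job(): hands the job in, once; it reports no verdict.
The state is a dict: "time_s": time; "joints": joint angles; "joint_vel": joint speeds; "effort": joint torques, N m; "eef_pos": TCP position; "ee_rot": TCP orientation; "ft_force": force on the tool from outside, world axes, zero at the start; "moment": the same for the moment, N m; "finger_gap": opening from 0.0 (shut) to 1.0 (fully open).
Only numpy, scipy, OpenCV 4.12 (cv2) and the standard library are available. Lean on these libraries where they do the work, as an engineer would, in place of code of your own. Each camera call takes 0.05 s, during which the arm holds its last target.

## Task

The green marking stamp lies on its side: lay it in the angled grey rest, steel foot at the low end, and let go, so that you can take it again by its black end. Then hold it upright and press its foot squarely, sides parallel, inside the red outlined square until the sprung plate is well down; hold briefly, do not ram it, and lift it off without dragging. Finally stand the stamp upright on the round cork-topped pad, and do not disturb the other loose things.

Things in the scene. Friction and masses are not known exactly. Their poses are not given: they have to be found in the camera images.
- stamp_center (a point): Centre of the loose hand stamp (0.2 kg, 130 mm long, square section), half-way along on its axis, 16 mm above the table when lying. x axis: along the stamp from steel foot to black end; y, z square to its sides. Steel foot 32 x 32 mm, x = -65 to -41 mm; green handle 20 x 20 mm, x = -41 to +29; black end 32 x 32 mm, x = +29 to +65.
- stamp_foot (a point): Centre of the stamp's flat foot face (-65 mm along the stamp's x axis); same axes as stamp_center. It is the lowest point when the stamp stands upright.
- stamp_pommel (a point): Centre of the stamp's black end (+47 mm along the stamp's x axis); same axes as stamp_center.
- rest_seat (a point): Where the stamp's centre lies when it is in the rest, 82 mm above the table. x axis: level, from the rest's low end to its high end; y: level, across; z: up. The stamp then lies in the x-z plane, rising at 45 degrees toward +x, foot low.
- mark_center (a point): Centre of the red outlined square (46 x 46 mm outside) on top of the marking block's sprung plate, 40.5 mm above the table when not pressed; the stamped surface. Its x and y axes are parallel to the outline's sides, z up. Plate 96 x 86 mm (x, y) on a fixed blue base 104 x 94 mm; two dark clips 3 mm high (look only) on the +x and -x edges.
- plate (a joint): How far the sprung plate is pressed down, in m: 0 at rest, 0.008 fully down on its stop. It starts to sink at about 4 N and is fully down at about 11 N; it springs back.
- pad_top (a point): Centre of the top of the fixed round parking pad, 72 mm in diameter, dark rim with cork top, 8 mm above the table; z up.
- pot_c (a point): Bystander: small white pot with green lid, 45 mm diameter, 43 mm high; point on its axis 15 mm above its underside.
- tweezers_1_c (a point): Bystander: tweezers lying flat, 18 x 120 x 8 mm; their centre.
- rack_c (a point): Bystander: black slotted rack, 46 x 110 x 20 mm; its centre.
- sanding_c (a point): Bystander: brown sanding block, 48 x 85 x 25 mm; its centre.
- rest: The fixed grey rest, origin under its 130 x 64 x 8 mm base, same axes as rest_seat. Low end: a tray for the foot with floor, end stop and two cheeks 40 mm apart, 14 mm high above the floor. From there only an 8 mm wide rib, 16 mm below the stamp's axis, runs up under it and carries the black end; its top end is 116 mm above the table. Handle and black end are free on both sides and on top.

How it is judged:
On the way, in this order (a step that is already met when the one before it is completed fails the run):
1. the stamp lies in the angled rest, foot at the low end, let go (distance between stamp_center and rest_seat below 0.02 m and angle between stamp_center's own x axis and vertical between 0.6 and 0.97 rad and x of stamp_foot in the frame of rest_seat below -0.025 m and contact force between the fingers and stamp below 0.1 N and linear speed of stamp below 0.03 m/s), for 0.2 s.
2. the upright stamp presses the plate well down, its foot inside the red square with its sides parallel (value of joint plate above 0.005 m and contact force between stamp and plate above 4 N and horizontal distance between stamp_foot and mark_center below 0.01 m and angle between stamp_center's own x axis and vertical below 0.12 rad and (angle between the y axis of stamp_center and the x axis of mark_center, either way round below 0.21 rad or angle between the y axis of stamp_center and the y axis of mark_center, either way round below 0.21 rad)), for 0.3 s.
At the end, for the whole second after the job is handed in: The stamp stands still and upright (within 0.08 rad), released, its foot flat on the round pad and centred within 22 mm; the sprung plate is up again; pot, tweezers, rack and sanding block are within 30 mm of where they stood (horizontal distance between stamp_foot and pad_top below 0.022 m and z of stamp_foot in the frame of pad_top below 0.004 m and angle between stamp_center's own x axis and vertical below 0.08 rad and linear speed of stamp below 0.02 m/s and value of joint plate below 0.002 m and distance of each of pot_c, tweezers_1_c, rack_c, sanding_c from where it was at the start of the episode below 0.03 m); the robot touches nothing.
It fails at once if the stamp touches the plate away from the red square (dragged or put down beside it) (contact force between stamp and plate above 1.5 N and horizontal distance between stamp_foot and mark_center above 0.014 m).
It fails at once if the stamp is rammed onto the plate with more than 45 N (contact force between stamp and plate above 45 N).
It fails at once if a bystander is pushed more than 30 mm (distance of any of pot_c, tweezers_1_c, rack_c, sanding_c from where it was at the start of the episode above 0.03 m).
It also fails if it takes over 58 s, if anything falls off the work surface, if the arm or the gripper's body presses on something with over 40 N, if the wrist force passes 120 N, or if a joint passes its speed limit or range.

## Working session

There is one attempt and no reset: what is moved stays moved. The work goes in short steps, each a Python script; the robot and the scene stay as the last script left them, time stands still between calls to the robot, and variables do not carry over. Pictures are saved under pics/ and viewed, and the job is handed in when it is done.

```bash
ls; mkdir -p pics; python3 - <<'E'
from plant import ctrl, get_image, calibration
import cv2
for n in("scene","top"):
    cv2.imwrite(f"pics/{n}0.png",get_image(n)); print(n,calibration(n))
o=ctrl.get_obs();print(o)
E
```

```text
pics
scene {'fx': 457.8902293545316, 'fy': 457.8902293545316, 'cx': 318.75553821042985, 'cy': 203.75899521030072, 'eye': array([-0.73193583, -0.7774131 ,  0.89119875]), 'rotation': array([-2.07396431, -0.02069612, -1.0684141 ])}
top {'fx': 396.0298317392707, 'fy': 396.0298317392707, 'cx': 314.9129047521868, 'cy': 200.44464667688962, 'eye': array([ 0.41652932, -0.08584966,  1.28521439]), 'rotation': array([-3.02345503, -0.00980474, -1.5633864 ])}
{'time_s': 0.1, 'joints': array([-1.40439829e+00,  1.31124092e-01,  1.48920910e+00,  9.96865372e-06,
        1.52298588e+00, -8.53759019e-02]), 'joint_vel': array([-4.04749106e-04, -1.59783888e-03, -2.05469059e-03,  9.13771359e-05,
       -7.92433570e-04, -1.65448203e-04]), 'effort': array([ 1.07848027e-03, -5.70951676e+01, -5.01939940e+01, -2.89640293e-04,
        8.12864135e-03,  3.84457394e-06]), 'eef_pos': array([ 0.14943407, -0.58060698,  0.25230507]), 'ee_rot': array([3.05044968, 1.56906989, 1.7314268 ]), 'ft_force': array([-0.46452543, -0.17745951, -0.83510581]), 'moment': array([-0.00742748, -0.01645056, -0.03482044]), 'finger_gap': 0.9998494430468586}
```

View pics/scene0.png

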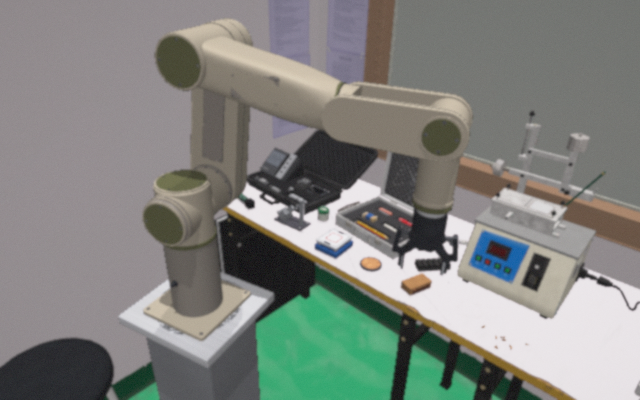

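View pics/top0.png

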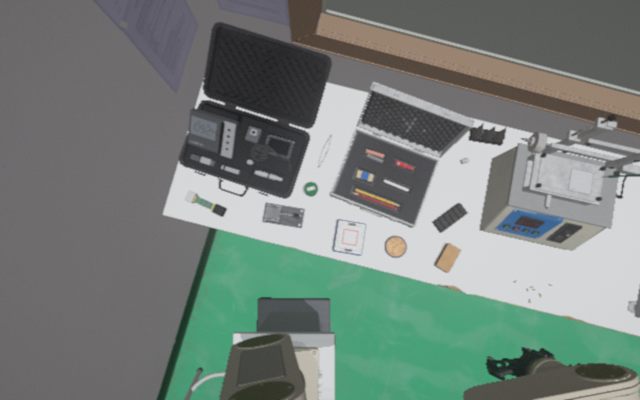

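```bash
cat > h.py <<'E'
import numpy as np,cv2
from scipy.spatial.transform import Rotation as R
from plant import ctrl, planner, get_image, calibration
def cam(n):
    c=calibration(n); return c,R.from_euler('xyz',c['rotation']).as_matrix(),np.array(c['eye'])
def ray(n,u,v):
    c,M,e=cam(n); return e,M@np.array([(u-c['cx'])/c['fx'],(v-c['cy'])/c['fy'],1])
def onz(n,u,v,z):
    e,d=ray(n,u,v); return e+d*(z-e[2])/d[2]
def proj(n,p):
    c,M,e=cam(n); q=M.T@(np.array(p)-e); return np.array([c['cx']+c['fx']*q[0]/q[2],c['cy']+c['fy']*q[1]/q[2]])
E
python3 - <<'E'
from h import *
a=cv2.imread('pics/top0.png');b=cv2.imread('pics/scene0.png')
cv2.imwrite('pics/t1.png',cv2.resize(a[165:285,180:340],None,fx=5,fy=5,interpolation=cv2.INTER_CUBIC))
cv2.imwrite('pics/t2.png',cv2.resize(a[195:285,320:480],None,fx=5,fy=5,interpolation=cv2.INTER_CUBIC))
cv2.imwrite('pics/s1.png',cv2.resize(b[185:265,225:365],None,fx=5.7,fy=5.7,interpolation=cv2.INTER_CUBIC))
for u,v in[(205,204),(284,215),(349,237),(396,246)]: 
    p=onz('top',u,v,.02);print(p,proj('scene',p))
E
```

```text
[0.55229752 0.25506181 0.02      ] [242.92965378 197.63076631]
[0.51902876 0.00146043 0.02      ] [292.40994009 217.71701367]
[ 0.45047611 -0.20658417  0.02      ] [333.63829708 242.28945873]
[ 0.42311    -0.35611014  0.02      ] [370.77063348 259.35425765]
```

View pics/t1.png

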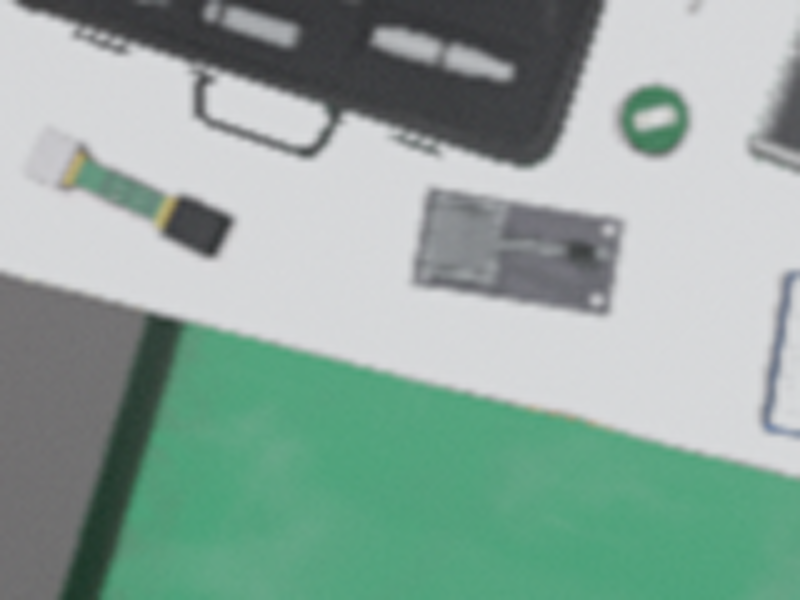

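View pics/t2.png

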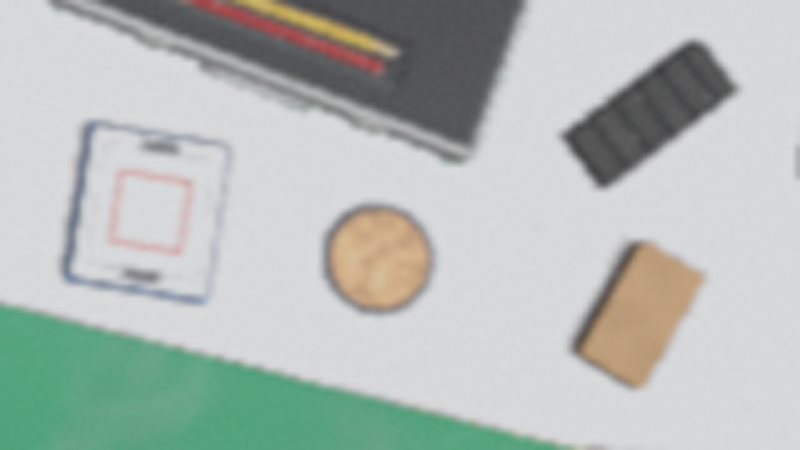

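View pics/s1.png

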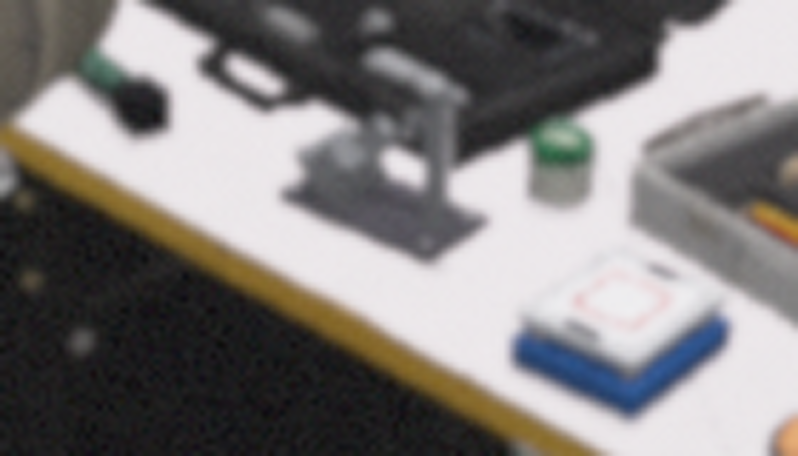

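Top view: stamp at about (205,204) with its foot to the left, rest at (284,215) with the tray (low end) to the left, block at (349,237), pad at (396,246). Next I'll measure each by masks.

```bash
cat > meas.py <<'E'
from h import *
def up(img,x0,y0,x1,y1,k=8): return cv2.resize(img[y0:y1,x0:x1],None,fx=k,fy=k,interpolation=cv2.INTER_CUBIC)
def back(p,x0,y0,k=8): return (np.array(p)+.5)/k-.5+[x0,y0]
def big(m): 
    c,_=cv2.findContours(m.astype(np.uint8),cv2.RETR_EXTERNAL,cv2.CHAIN_APPROX_NONE); return max(c,key=cv2.contourArea)
def rect(n,cnt,x0,y0,z):
    b=cv2.boxPoints(cv2.minAreaRect(cnt)); P=np.array([onz(n,*back(p,x0,y0),z) for p in b]); return P
def show(name,P):
    e=P-np.roll(P,-1,0); L=np.linalg.norm(e,axis=1)[:2]; a=np.degrees(np.arctan2(e[:2,1],e[:2,0]))
    print(name,P.mean(0).round(4),'sides',L.round(4),'deg',a.round(1))
E
cat > m1.py <<'E'
from meas import *
a=np.median([get_image('top') for _ in range(8)],0).astype(np.uint8); cv2.imwrite('pics/topmed.png',a)
# stamp
w=(182,184,236,222);u=up(a,*w);hsv=cv2.cvtColor(u,cv2.COLOR_BGR2HSV);H,S,V=[hsv[...,i].astype(int) for i in range(3)]
blk=(V<100); g=(S>70)
cb=big(blk);cg=big(g)
show('black',rect('top',cb,*w[:2],.032)); show('green+yellow',rect('top',cg,*w[:2],.026))
allm=(V<175)|(S>60); 
show('foot?',rect('top',big((V<212)&(np.arange(u.shape[1])[None]<15*8)&(S<60)),*w[:2],.032))
cv2.imwrite('pics/V.png',np.hstack([V.astype(np.uint8)]))
# rest
w=(255,195,315,235);u=up(a,*w);V=cv2.cvtColor(u,cv2.COLOR_BGR2GRAY).astype(int)
show('rest',rect('top',big(V<170),*w[:2],.008))
# mark
w=(325,210,375,265);u=up(a,*w).astype(int);red=(u[...,2]-u[...,1]>22)
show('mark',rect('top',big(red),*w[:2],.0405))
print(red.sum())
w=(378,230,414,264);u=up(a,*w);s=cv2.cvtColor(u,cv2.COLOR_BGR2HSV)[...,1]
c=big(s>60);(x,y),r=cv2.minEnclosingCircle(c);m=cv2.moments(c);print('pad',onz('top',*back((m['m10']/m['m00'],m['m01']/m['m00']),*w[:2]),.008),'diam', 2*np.sqrt(cv2.contourArea(c)/np.pi)/8*1.277/396)
E
python3 m1.py
```

```text
black [0.5332 0.2068 0.032 ] sides [0.0264 0.0357] deg [155.4  64.1]
green+yellow [0.5645 0.2758 0.026 ] sides [0.0129 0.0139] deg [155.8  64.1]
foot? [0.5732 0.2946 0.032 ] sides [0.0401 0.0454] deg [159.  67.]
rest [0.5205 0.0055 0.008 ] sides [0.0647 0.131 ] deg [172.3  81.4]
mark [ 0.4712 -0.2091  0.0405] sides [0.007  0.0463] deg [171.7  82.3]
2114
pad [ 0.42212097 -0.35643827  0.008     ] diam 0.06223448567925461
```

View pics/V.png

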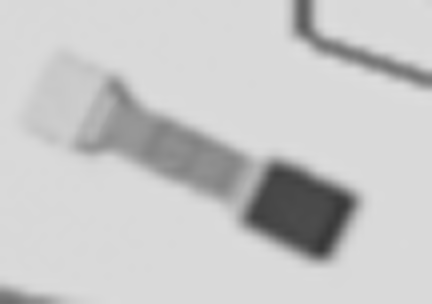

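```bash
cat > m2.py <<'E'
from meas import *
a=cv2.imread('pics/topmed.png')
w=(182,184,236,222);u=up(a,*w);hsv=cv2.cvtColor(u,cv2.COLOR_BGR2HSV);H,S,V=[hsv[...,i].astype(int) for i in range(3)]
show('black',rect('top',big(V<140),*w[:2],.032))
m=((V<175)|(S>60)); cv2.rectangle(mm:=m.astype(np.uint8),(240,0),(432,95),0,-1); mm[285:]=0
show('green..black',rect('top',big(mm),*w[:2],.029))
g=(S>50)&(H>50)&(H<100)
k=np.argwhere(g)[:,::-1].mean(0); print('green centroid',onz('top',*back(k,*w[:2]),.026))
w=(325,210,375,265);u=up(a,*w).astype(int);red=(u[...,2]-u[...,1]>10)
pts=np.argwhere(red)[:,::-1].astype(np.int32).reshape(-1,1,2);show('mark',rect('top',pts,*w[:2],.0405))
cnt=cv2.morphologyEx(red.astype(np.uint8),cv2.MORPH_CLOSE,np.ones((25,25)));show('mark2',rect('top',big(cnt),*w[:2],.0405))
b=np.median([get_image('scene') for _ in range(4)],0).astype(np.uint8); cv2.imwrite('pics/scmed.png',b)
w=(312,224,356,262);u=up(b,*w).astype(int);red=(u[...,2]-u[...,1]>10)
cnt=cv2.morphologyEx(red.astype(np.uint8),cv2.MORPH_CLOSE,np.ones((25,25)));c=big(cnt);P=cv2.approxPolyDP(cv2.convexHull(c),12,True)[:,0]
Q=np.array([onz('scene',*back(p,*w[:2]),.0405) for p in P]);print('scene mark',len(P),Q.mean(0))
u=up(b,355,250,388,276);s=cv2.cvtColor(u,cv2.COLOR_BGR2HSV)[...,1];m=cv2.moments(big(s>60));print('scene pad',onz('scene',*back((m['m10']/m['m00'],m['m01']/m['m00']),355,250),.008))
# rest: rib top at z .116 
for uv in[(582,250),(590,253)]: print('ribend',onz('top',180+uv[0]/5,165+uv[1]/5,.116))
E
python3 m2.py
```

```text
black [0.5332 0.207  0.032 ] sides [0.0299 0.0393] deg [155.4  64. ]
green..black [0.5484 0.24   0.029 ] sides [0.0331 0.1142] deg [156.7  64.9]
green centroid [0.55757655 0.26018694 0.026     ]
mark [ 0.4505 -0.2065  0.0405] sides [0.0512 0.0515] deg [170.5  81. ]
mark2 [ 0.4505 -0.2065  0.0405] sides [0.0512 0.0515] deg [170.5  81. ]
scene mark 3 [ 0.31148066 -0.21604494  0.0405    ]
scene pad [ 0.41884624 -0.35754066  0.008     ]
ribend [ 0.51155247 -0.04182751  0.116     ]
ribend [ 0.50981164 -0.04658202  0.116     ]
```

```bash
python3 - <<'E'
from h import *
print(onz('scene',333.9,237.3,.0405))
# rest base corners in scene (s1 crop): left 282,196 ; near 430,262 ; right 487,220
for p in[(282,194),(430,260),(487,219)]: print(onz('scene',225+p[0]/5.7,185+p[1]/5.7,.004))
c=np.array([.5205,.0055,.008]);d=np.array([-.143,-.99,0]);n=np.array([.99,-.143,0])
for s,t in[(-65,-32),(65,-32),(65,32)]:
  p=proj('scene',c+d*s/1e3+n*t/1e3);print((p-[225,185])*5.7)
# kinematics for plan
def rot(xd,zd):
    x=np.array(xd)/np.linalg.norm(xd);z=np.array(zd);z=z-x*(x@z);z/=np.linalg.norm(z)
    return R.from_matrix(np.c_[x,np.cross(z,x),z]).as_euler('xyz')
A=np.radians(-115.7);ds=np.array([np.cos(A),np.sin(A),0]);ys=np.array([-ds[1],ds[0],0])
pk=np.array([.5535,.2493,.0])
for sg in(1,-1):
  o=rot([0,0,-1],sg*ys);print('pick',planner.ik(pk+[0,0,.03],o))
  t=c+[0,0,.074];o=rot(np.array([0,0,-.7071])+.7071*d,sg*np.array([.99,-.143,0]));print('place',planner.ik(t,o),planner.ik(t+[0,0,.1],o))
  t=c+[0,0,.074]+.047*(.7071*d+[0,0,.7071]);o=rot(np.array([0,0,-.7071])-.7071*d,sg*n);print('regrasp',planner.ik(t,o),planner.ik(t+[0,0,.1],o))
  for q in(-9,81,171,261):
    zz=[np.cos(np.radians(q)),np.sin(np.radians(q)),0];
    if sg>0: print('press',q,planner.ik([.4505,-.2065,.15],rot([0,0,-1],zz)))
E
```

```text
[ 0.45033733 -0.20681914  0.0405    ]
[0.49908267 0.06870606 0.004     ]
[ 0.47870602 -0.05743442  0.004     ]
[ 0.54081217 -0.06375833  0.004     ]
[273.8055384  187.18592708]
[426.39763999 252.72720482]
[488.20273561 212.21260864]
pick [ 3.38749643e-01  3.59950918e-01  1.64936710e+00 -4.44089210e-16
  1.13227463e+00  7.87299261e-01]
place [ 0.33182038  0.43425776  1.65686557 -0.68207037  1.50001376  0.68656301] [ 0.33182038  0.29113122  1.62902407 -0.68160083  1.63288476  0.57889382]
regrasp [-0.60036882  0.24925545  1.81896416  0.68920857  1.50759145 -0.65959326] [-0.60036882  0.10790847  1.77283532  0.69030823  1.65238186 -0.54039191]
press -9 [-0.53329995 -0.07944325  1.89379293  0.          1.32724297 -0.37622032]
press 81 [-5.33299949e-01 -7.94432486e-02  1.89379293e+00 -4.44089210e-16
  1.32724297e+00 -1.94701664e+00]
press 171 None
press 261 [-0.53329995 -0.07944325  1.89379293  0.          1.32724297  1.19457601]
pick [ 3.38749643e-01  3.59950918e-01  1.64936710e+00 -4.44089210e-16
  1.13227463e+00 -2.35429339e+00]
place [ 0.33182038  0.43425776  1.65686557 -0.68207037  1.50001376 -2.45502964] [ 0.33182038  0.29113122  1.62902407 -0.68160083  1.63288476 -2.56269883]
regrasp [-0.60036882  0.24925545  1.81896416  0.68920857  1.50759145  2.4819994 ] [-0.60036882  0.10790847  1.77283532  0.69030823  1.65238186  2.60120075]<sys>:0: UserWarning: Gimbal lock detected. Setting third angle to zero since it is not possible to uniquely determine all angles.
```

```bash
cat >> h.py <<'E'
import warnings; warnings.filterwarnings('ignore')
def rot(xd,zd):
    x=np.array(xd,float);x/=np.linalg.norm(x);z=np.array(zd,float);z=z-x*(x@z);z/=np.linalg.norm(z)
    return R.from_matrix(np.c_[x,np.cross(z,x),z]).as_euler('xyz')
E3=np.array([0,0,1.])
A=np.radians(-115.7);ds=np.array([np.cos(A),np.sin(A),0]);ys=np.cross(E3,ds)
stamp=np.array([.5535,.2493,.016]); sg=.008
B=np.radians(-98.4);d=np.array([np.cos(B),np.sin(B),0]);n=np.cross(E3,d)
seat=np.array([.520,.004,.082]); X=(d+E3)/2**.5; Z=(E3-d)/2**.5
def st(m=''):
    o=ctrl.get_obs();print(m,round(o['time_s'],2),o['eef_pos'].round(4),o['ft_force'].round(1),round(o['finger_gap'],3))
E
python3 - <<'E'
from h import *
o=rot(-E3,ys); g=stamp+sg*ds; g[2]=.026
ctrl.move_pose([.42,-.25,.30],rot(-E3,n)); st()
ctrl.move_pose(g+[0,0,.12],o); st()
ctrl.move_gripper(.7)
ctrl.servo_line(g+[0,0,.03],.15)
hit=ctrl.servo_line(g,.05,stop_force=8); st('down %s'%hit)
cv2.imwrite('pics/pk.png',up:=cv2.resize(get_image('top')[165:255,160:300],None,fx=5,fy=5,interpolation=cv2.INTER_CUBIC))
E
```

```text
2.28 [ 0.4197 -0.2507  0.2999] [ 0.3  0.3 -0.2] 1.0
 4.21 [0.5506 0.2412 0.1465] [-0.1 -0.9 -0.1] 1.001
down False 6.09 [0.5501 0.2421 0.026 ] [ 0.6 -0.1 -0.4] 0.7
```

View pics/pk.png

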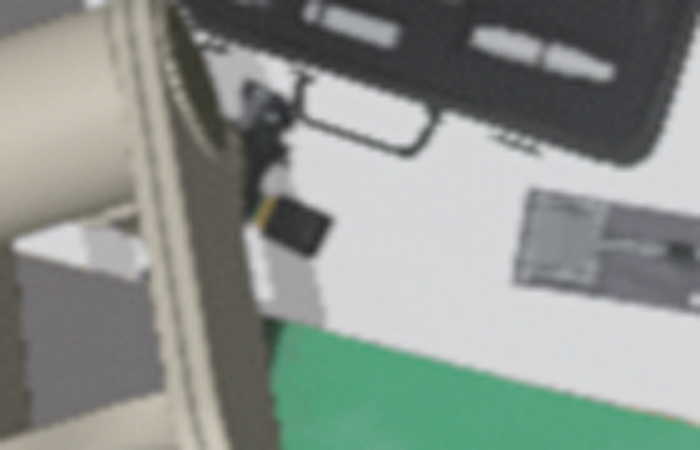

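The arm hides the foot; the black end at (295,225) is clear of the fingers, which straddle the handle at about (265,140). No contact, so I'll grip and lift.

```bash
python3 - <<'E'
from h import *
ctrl.move_gripper(0.0,60); st('grip')
p=ctrl.get_obs()['eef_pos']
ctrl.servo_line(p+[0,0,.15],.15); st('lift')
oR=rot(-Z,n); C=seat+.003*X
tcp=C+sg*X+.010*Z
ctrl.move_pose(tcp+.09*Z+[0,0,.03],oR); st('above')
ctrl.pause(.2)
for c,w in(('top',(200,160,340,260)),('scene',(225,150,365,250))):
    im=get_image(c)[w[1]:w[3],w[0]:w[2]];cv2.imwrite(f'pics/ab_{c}.png',cv2.resize(im,None,fx=5,fy=5,interpolation=cv2.INTER_CUBIC))
E
```

```text
grip 6.58 [0.5505 0.2422 0.0265] [-0.5 -0.8  4.1] 0.218
lift 7.73 [0.5497 0.2419 0.175 ] [ 0.5 -0.1 -2.6] 0.218
above 8.48 [0.529  0.0669 0.1893] [-0.4 -0.1 -1.7] 0.216
```

View pics/ab_top.png

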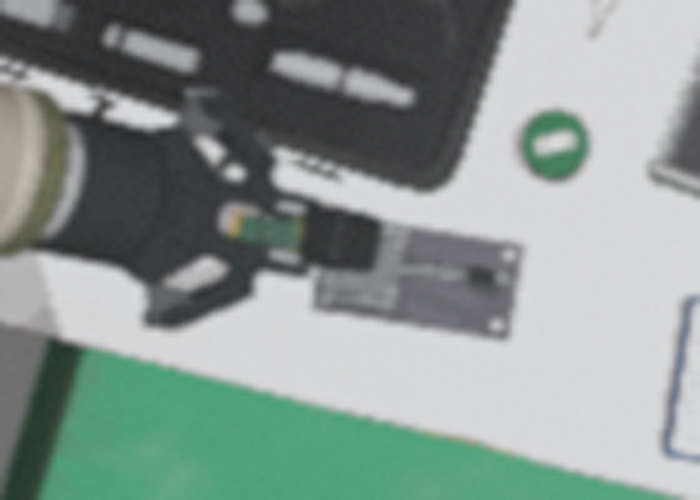

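View pics/ab_scene.png

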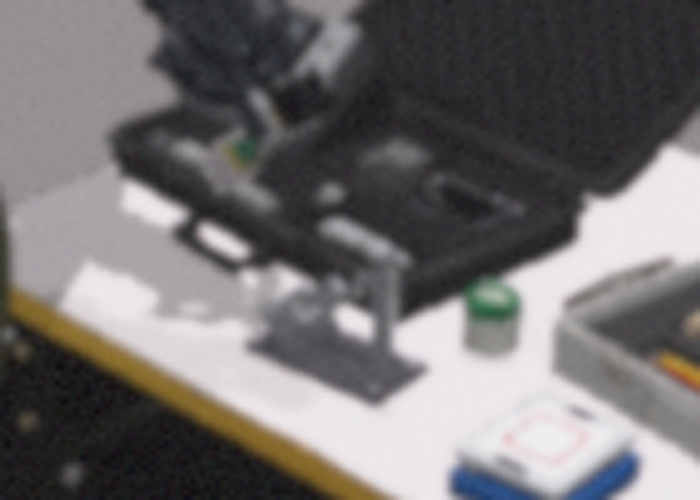

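Top view shows the stamp held at 45° with its black end at about (345,237) in the crop, in line with the rest. Next, a check of its position in the grip, then lowering.

```bash
python3 - <<'E'
from h import *
e=ctrl.get_obs()['eef_pos']; C=e-sg*X-.01*Z
for nme,c,w in(('top','top',(200,160)),('scene','scene',(225,150))):
    for lab,a,b in(('pommel',.047,0),('green/yel hi',.029,.01),('foot/yel lo',-.041,.01),('endtop',.065,.016)):
        print(nme,lab,((proj(c,C+a*X+b*Z)-w)*5).round(0))
E
```

```text
top pommel [340. 236.]
top green/yel hi [305. 232.]
top foot/yel lo [231. 227.]
top endtop [338. 232.]
scene pommel [302.  93.]
scene green/yel hi [282.  93.]
scene foot/yel lo [233. 136.]
scene endtop [304.  62.]
```

```bash
python3 - <<'E'
from h import *
C=seat+.003*X; tcp=C+sg*X+.010*Z
ctrl.servo_line(tcp+.012*Z,.1); st('near')
hit=ctrl.servo_line(tcp-.004*Z,.02,stop_force=6); st('hit %s'%hit); print('offset Z mm',(ctrl.get_obs()['eef_pos']-tcp)@Z*1e3,(ctrl.get_obs()['eef_pos']-tcp)@X*1e3)
ctrl.pause(.1)
for c,w in(('top',(200,160,340,260)),('scene',(225,150,365,250))):
    im=get_image(c)[w[1]:w[3],w[0]:w[2]];cv2.imwrite(f'pics/lo_{c}.png',cv2.resize(im,None,fx=5,fy=5,interpolation=cv2.INTER_CUBIC))
E
```

```text
near 9.95 [0.5217 0.0121 0.106 ] [-0.6  0.2 -1.5] 0.217
hit True 10.5 [0.5202 0.0049 0.0983] [-0.7  2.4  4.6] 0.219
offset Z mm 2.203200840995084 -0.0887083173065226
```

View pics/lo_top.png

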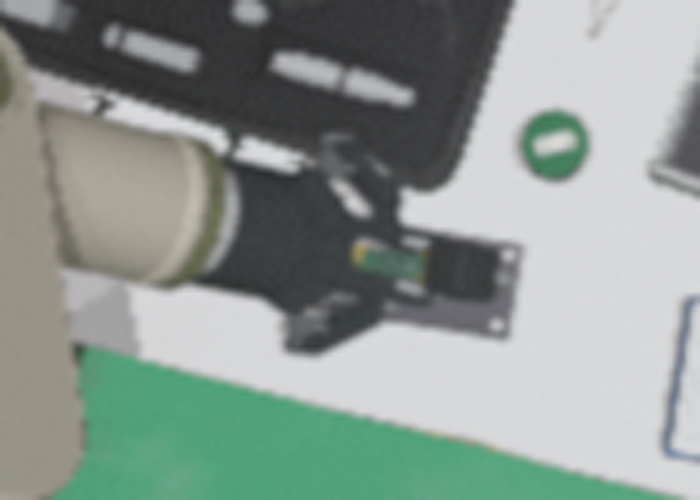

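View pics/lo_scene.png

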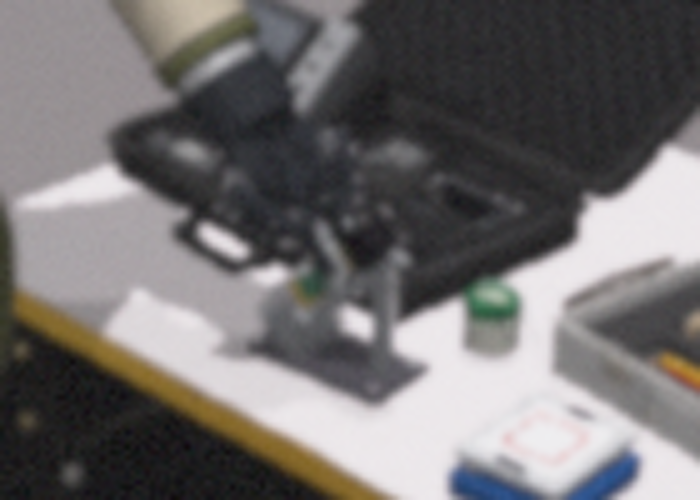

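Contact is within 2 mm of the predicted seating height, with the force normal to the rib; the black end lies over the rib. Releasing.

```bash
python3 - <<'E'
from h import *
ctrl.move_gripper(.3); ctrl.move_gripper(.6); st('open'); ctrl.pause(.3)
p=ctrl.get_obs()['eef_pos']
ctrl.servo_line(p+.12*Z,.12); st('back')
ctrl.pause(.2)
for c,w in(('top',(200,160,340,260)),('scene',(225,150,365,250))):
    im=get_image(c)[w[1]:w[3],w[0]:w[2]];cv2.imwrite(f'pics/re_{c}.png',cv2.resize(im,None,fx=5,fy=5,interpolation=cv2.INTER_CUBIC))
C=seat
for c,w in(('top',(200,160)),('scene',(225,150))):
    for lab,a,b in(('pommel',.047,.016),('green/yel hi',.029,.01),('foot/yel lo',-.041,.01),('endtop',.065,.016)):
        print(c,lab,((proj(c,C+a*X+b*Z)-w)*5).round(0))
E
```

```text
open 11.31 [0.5195 0.0048 0.0974] [0.2 0.1 0.3] 0.602
back 12.76 [0.5315 0.0883 0.1816] [-0.9 -0.  -0.4] 0.595
top pommel [440. 264.]
top green/yel hi [428. 265.]
top foot/yel lo [354. 259.]
top endtop [461. 266.]
scene pommel [357. 219.]
scene green/yel hi [348. 237.]
scene foot/yel lo [297. 275.]
scene endtop [371. 209.]
```

View pics/re_top.png

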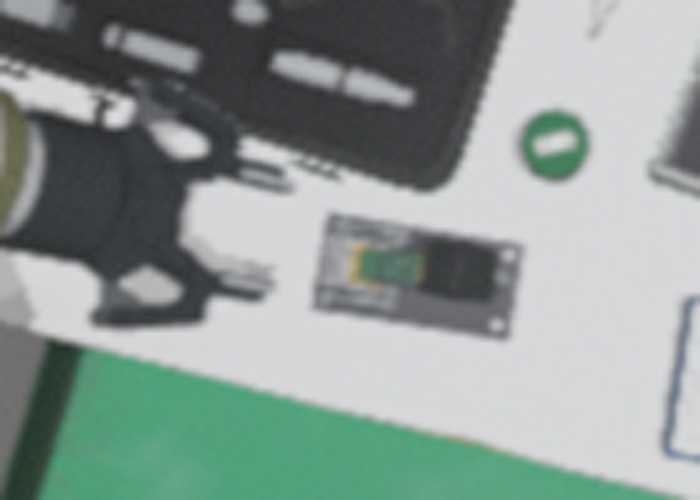

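View pics/re_scene.png

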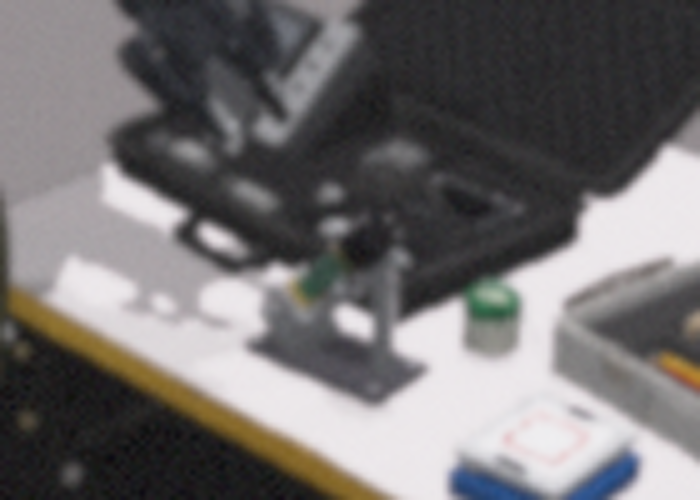

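Stamp lies in the rest, its yellow bands at (356,262) and (424,264) in the crop, within a pixel of the predicted (354,259) and (428,265). Regrasping along the axis by the black end.

```bash
python3 - <<'E'
from h import *
ctrl.move_gripper(.75)
ctrl.move_pose([.50,0,.35],rot(-E3,n)); st()
o=rot(-X,n); t=seat+.049*X
ctrl.move_pose(t+.10*X+[0,0,.02],o); st('appr')
ctrl.servo_line(t+.05*X,.12)
hit=ctrl.servo_line(t,.06,stop_force=8); st('in %s'%hit)
for c,w in(('top',(230,160,370,260)),('scene',(225,150,365,250))):
    im=get_image(c)[w[1]:w[3],w[0]:w[2]];cv2.imwrite(f'pics/rg_{c}.png',cv2.resize(im,None,fx=5,fy=5,interpolation=cv2.INTER_CUBIC))
E
```

```text
14.12 [ 0.4997 -0.0006  0.3501] [ 0.4  0.1 -0.9] 0.75
appr 14.92 [ 0.5043 -0.0988  0.206 ] [0.3 0.2 0.1] 0.746
in False 16.6 [ 0.5152 -0.0305  0.1169] [0.4 0.9 0.1] 0.749
```

View pics/rg_top.png

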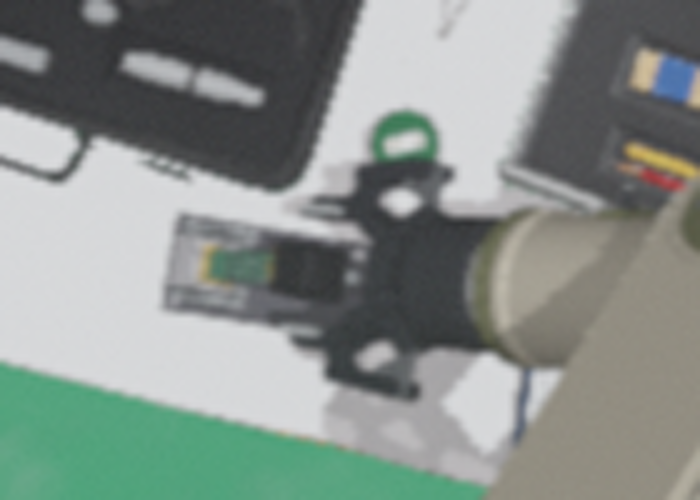

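View pics/rg_scene.png

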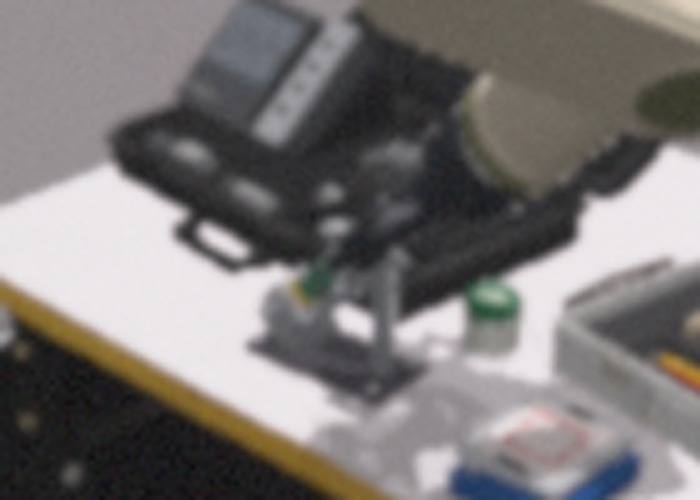

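```bash
python3 - <<'E'
from h import *
ctrl.move_gripper(0.0,80); st('grip')
p=ctrl.get_obs()['eef_pos']
ctrl.servo_line(p+[0,0,.12],.12); st('lift')
m=np.radians(80.8-90); zz=[np.cos(m),np.sin(m),0]; o=rot(-E3,zz)
ctrl.move_pose([.4505,-.2065,.24],o); st('hover'); ctrl.pause(.2)
for c,w in(('top',(290,180,430,280)),('scene',(270,170,410,270))):
    im=get_image(c)[w[1]:w[3],w[0]:w[2]];cv2.imwrite(f'pics/hv_{c}.png',cv2.resize(im,None,fx=5,fy=5,interpolation=cv2.INTER_CUBIC))
e=ctrl.get_obs()['eef_pos']
for c,w in(('top',(290,180)),('scene',(270,170))):
  for l,s in(('foot',-.065),('ylo',-.041),('yhi',.029),('pom',.047)): print(c,l,((proj(c,e-[0,0,.049-s])-w)*5).round(0))
E
```

```text
grip 17.09 [ 0.515  -0.0306  0.117 ] [-1.7 -3.2  3.4] 0.364
lift 18.24 [ 0.5146 -0.0304  0.2359] [-0.8  0.7 -2.3] 0.367
hover 19.02 [ 0.4503 -0.2052  0.2389] [ 0.  -0.6 -2.7] 0.363
top foot [311. 281.]
top ylo [316. 280.]
top yhi [330. 276.]
top pom [333. 275.]
scene foot [323. 229.]
scene ylo [325. 198.]
scene yhi [329. 103.]
scene pom [330.  78.]
```

View pics/hv_top.png

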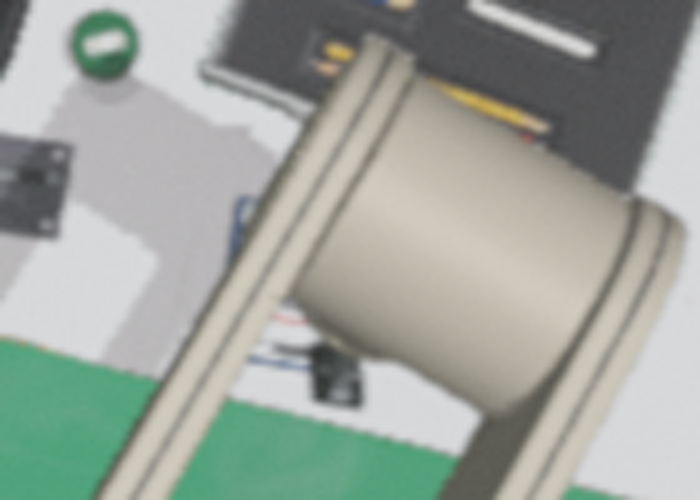

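View pics/hv_scene.png

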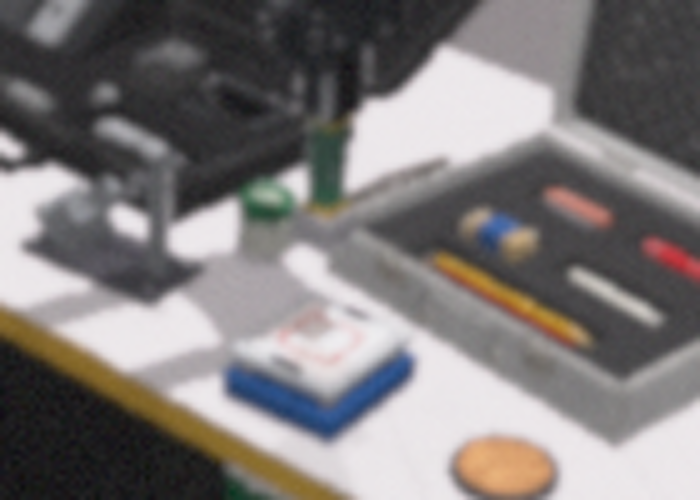

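Scene view: stamp hangs upright, yellow bands at about (330,124) and (324,209) in the crop, close to predicted, above the red square at (318,340). Press under force guard.

```bash
python3 - <<'E'
from h import *
ctrl.servo_line([.4505,-.2065,.170],.1); ctrl.pause(.3); st('near'); f0=ctrl.get_obs()['ft_force'][2]
hit=ctrl.servo_line([.4505,-.2065,.140],.015,stop_force=9.8); st('hit %s'%hit)
for i in range(3): ctrl.pause(.1); o=ctrl.get_obs(); print(o['eef_pos'].round(4),round(o['ft_force'][2]-f0,2),o['moment'].round(2))
for c,w in(('scene',(270,170,410,270)),):
    im=get_image(c)[w[1]:w[3],w[0]:w[2]];cv2.imwrite(f'pics/pr_{c}.png',cv2.resize(im,None,fx=5,fy=5,interpolation=cv2.INTER_CUBIC))
E
```

```text
near 20.48 [ 0.4508 -0.2067  0.1706] [-0.6  0.4 -2.7] 0.365
hit True 21.68 [ 0.4506 -0.2066  0.1525] [-2.1  0.5  8.6] 0.362
[ 0.4506 -0.2067  0.1528] 9.39 [0.24 0.46 0.03]
[ 0.4505 -0.2066  0.1529] 9.91 [ 0.3  0.4 -0. ]
[ 0.4505 -0.2067  0.1529] 10.2 [0.28 0.4  0.02]
```

View pics/pr_scene.png

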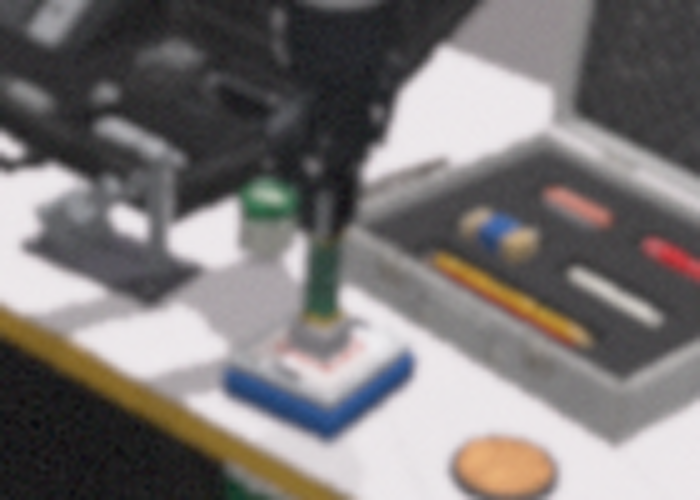

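Foot (about (318,335) in the crop) sits inside the red square, parallel. I'll add a few newtons so the plate is surely well down, hold, and lift.

```bash
python3 - <<'E'
from h import *
hit=ctrl.servo_line([.4505,-.2065,.147],.01,stop_force=5); st('hit %s'%hit)
for i in range(6): ctrl.pause(.1); 
o=ctrl.get_obs(); print(o['eef_pos'].round(4),o['ft_force'].round(2))
p=o['eef_pos']
for dz in(.002,.004,.006,.008,.010): 
    ctrl.servo_line(p+[0,0,dz],.02); st('up')
ctrl.servo_line([.4505,-.2065,.25],.12); st('clear')
E
```

```text
hit True 22.36 [ 0.4506 -0.2067  0.1514] [-2.3  2.2  8.1] 0.362
[ 0.4506 -0.2067  0.1515] [-1.73  1.36  8.34]
up 23.27 [ 0.4509 -0.2068  0.1544] [-1.9  0.4  6.5] 0.363
up 23.52 [ 0.4509 -0.2068  0.1561] [-1.3  0.9  4.3] 0.364
up 23.77 [ 0.4509 -0.2068  0.1578] [-0.   0.4  2.7] 0.362
up 24.02 [ 0.4504 -0.2066  0.1592] [-0.6  0.   2.7] 0.36
up 24.27 [ 0.4504 -0.2066  0.1612] [ 0.1 -0.3 -1.1] 0.359
clear 25.16 [ 0.4501 -0.2063  0.249 ] [-0.8  0.2 -2. ] 0.362
```

Force at the bottom was about 11 N against the free-hanging value, and it fell smoothly to the free value over about 9 mm of lift, so the plate was near its stop for 0.6 s and has come back up. Now the pad.

```bash
python3 - <<'E'
from h import *
x,y=.4205,-.357
m=np.radians(-9.2); o=rot(-E3,[np.cos(m),np.sin(m),0])
ctrl.move_pose([x,y,.22],o); ctrl.servo_line([x,y,.140],.1); ctrl.pause(.3); st('near')
for c,w in(('scene',(300,190,440,290)),('top',(330,190,470,290))):
    im=get_image(c)[w[1]:w[3],w[0]:w[2]];cv2.imwrite(f'pics/pd_{c}.png',cv2.resize(im,None,fx=5,fy=5,interpolation=cv2.INTER_CUBIC))
hit=ctrl.servo_line([x,y,.118],.012,stop_force=4); st('hit %s'%hit); ctrl.pause(.1); st(); print(ctrl.get_obs()['moment'])
im=get_image('scene')[190:290,300:440];cv2.imwrite('pics/pd2.png',cv2.resize(im,None,fx=5,fy=5,interpolation=cv2.INTER_CUBIC))
E
```

```text
near 27.08 [ 0.4207 -0.3573  0.1406] [ 0.   0.2 -1.1] 0.363
hit True 28.27 [ 0.4205 -0.357   0.1272] [-0.4  0.1  4.5] 0.363
 28.38 [ 0.4205 -0.357   0.1272] [-0.8  0.3  5.8] 0.363
[ 0.05278001 -0.04107964 -0.02455299]
```

View pics/pd2.png

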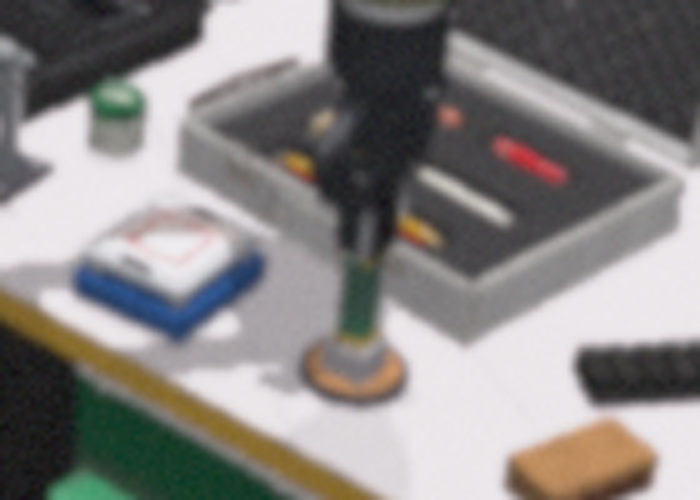

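Foot stands centred on the cork at (357,365) in the crop, contact at the expected height. Releasing.

```bash
python3 - <<'E'
from h import *
ctrl.move_gripper(.45); ctrl.pause(.2); ctrl.move_gripper(.75); st('open')
p=ctrl.get_obs()['eef_pos']
ctrl.servo_line(p+[0,0,.12],.12); st('up')
ctrl.move_pose([.36,-.50,.30],rot(-E3,n)); ctrl.pause(.3); st()
for c,w in(('scene',(300,190,440,290)),('top',(330,190,470,290))):
    im=get_image(c);cv2.imwrite(f'pics/F_{c}.png',im);im=im[w[1]:w[3],w[0]:w[2]];cv2.imwrite(f'pics/fi_{c}.png',cv2.resize(im,None,fx=5,fy=5,interpolation=cv2.INTER_CUBIC))
for c,w in(('scene',(300,190)),('top',(330,190))):
  for z in(.008,.024+.008,.102,.138): print(c,z,((proj(c,[.4205,-.357,z])-w)*5).round(0))
E
```

```text
open 29.23 [ 0.4198 -0.3563  0.126 ] [-0.8  0.4  0.1] 0.751
up 30.38 [ 0.4194 -0.3559  0.2448] [-0.6 -0.7 -0.8] 0.75
 31.38 [ 0.3606 -0.499   0.2997] [-0.3  0.1  0.4] 0.753
scene 0.008 [352. 364.]
scene 0.032 [355. 334.]
scene 0.102 [363. 243.]
scene 0.138 [368. 195.]
top 0.008 [327. 284.]
top 0.032 [336. 284.]
top 0.102 [361. 284.]
top 0.138 [375. 284.]
```

View pics/fi_scene.png

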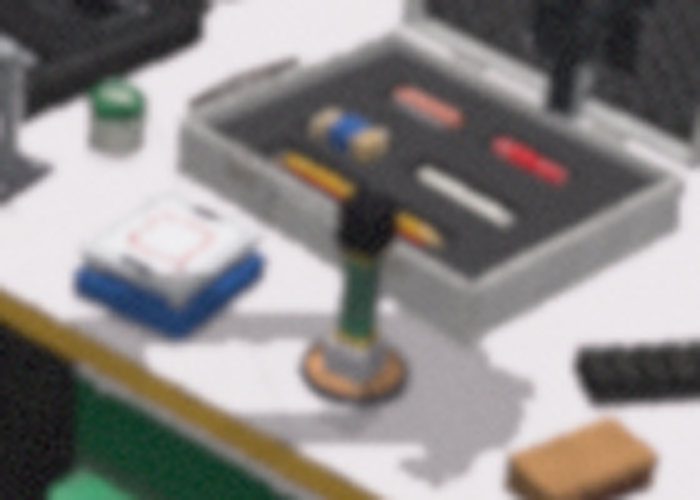

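View pics/fi_top.png

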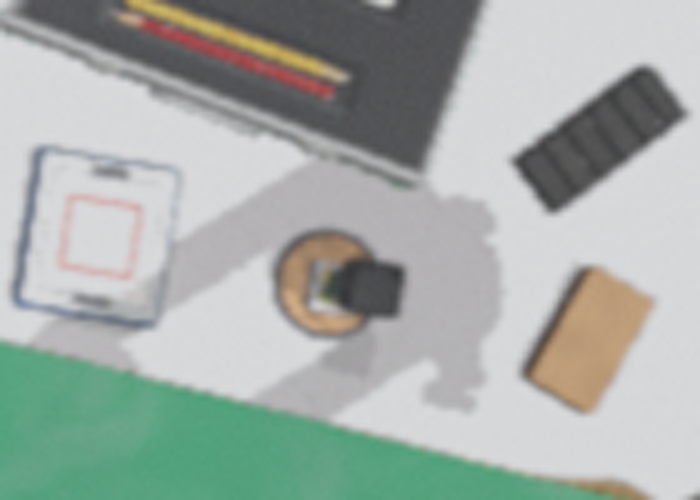

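View pics/F_top.png

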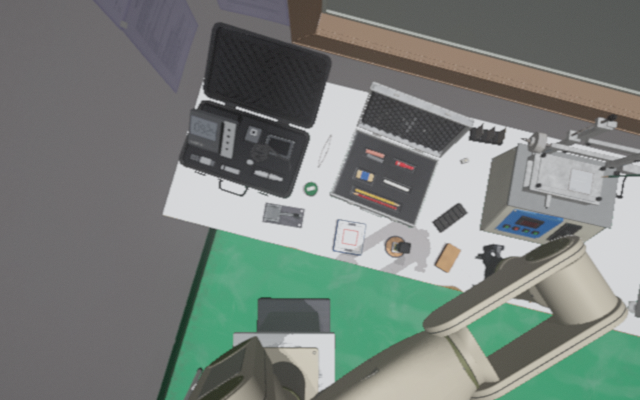

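The stamp stands upright on the pad: its black top is at (373,289) in the crop against (375,284) expected. Plate is up, pot (311,189), tweezers (325,150), rack (450,218) and sanding block (448,258) are unmoved. Handing in.

```bash
python3 -c "
from h import *
st(); ctrl.close_job()"
```

```text
31.48 [ 0.3605 -0.4994  0.2999] [ 0.3 -0.1 -0.8] 0.75
the job is handed in; nothing more can be done
```

The whole job was carried out and handed in at 31.5 s. No verdict is reported, so what follows rests on my own checks.

- **Rest:** I laid the stamp in the grey rest, foot low, and let go. In the top view its yellow bands were within a pixel of where they should be when seated.
- **Press:** I took it again by the black end along its axis and pressed its foot inside the red square, parallel to the sides. The force was about 11 N, held for 0.6 s, then I lifted straight off. I could not read the plate's travel directly. The force and roughly 9 mm of travel while lifting suggest it was almost on its stop.
- **Pad:** I stood the stamp upright on the cork pad and moved the arm clear. In the last pictures:
  - The stamp was upright and near the pad centre. Its black end was within about a pixel of the expected spot in the top view.
  - The plate was up again.
  - The pot, tweezers, rack and sanding block had not visibly moved.

**Disagreements:**
- The stamp sat about 5 mm lower in the final grip than planned. I allowed for this by stopping on contact force.
- The two cameras differed by about 3 mm on the position of the pad and the rest, so I used values in between.

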